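Tip the hollowed halves onto their backs

TASK

The two hollowed halves of the split wooden figure are standing on edge on the rubber mat. With a fingertip push each one over, without gripping or lifting it, so that it lies flat on its bevelled back on the mat with the hollow facing up, ready for the gouge. Leave the solid blank standing where it is and do not disturb the other things on the bench.

Things in the scene. Friction and masses are not known exactly. Their poses are not given: they have to be found in the camera images.
- front_half: front half of a split wooden figure, a hollowed trough, 158 mm long, 77 wide over the flat split face, 55 deep to the back; walls 11, back edges bevelled 11. Starts standing on a long side wall (foot 44 wide from the split face). Origin: mid underside as it stands. x: out of the hollow (split face at +27.5, back at -27.5); y: to the head; z: up at the start. On its back, x is up
- back_half: the figure's back half, same shape, size and axes. Along y of each half: foot end at -79 mm, hollow -68 to +18, shoulder to +46, head to +79, weight centred near -3. Standing, top of the wall is 77 mm over the mat; pushed at the top it must lean about 23 degrees, then it falls onto its back by itself. Mass about 0.11 to 0.23 kg
- front_half_center (a point): middle of the front half's overall box: 38 mm above the origin along its z; 43 mm above the bench as it starts, 33 mm when it lies on its back on the mat
- back_half_center (a point): the same point of the back half
- mat: dark rubber mat on the bench, 340 mm (x) by 740 mm (y), 5 mm thick, fixed, not slippery; origin under its centre; the two halves, the blank, the jar and the glue bottle stand on it
- blank: solid sawn block of the same wood, 55 x 130 x 77 mm high, no hollow and no head, standing on its long edge on the mat; origin under its centre, y along its length
- jar: small glass jar with an orange lid, 42 mm across, 62 mm high, standing on the mat; origin under its centre
- glue: white glue bottle, 38 mm across, 95 mm high, standing on the mat; origin under its centre
- gouge: carving gouge lying on the bench right of the mat, about 210 mm long, 20 mm thick; origin under the ferrule, x towards the cutting edge
- chisel: carving chisel lying on the bench left of the mat, about 230 mm long, 20 mm thick; origin under the ferrule, x towards the cutting edge

How it is judged (in metres and radians):
At the end, for the whole second after the job is handed in: Both halves lie still on their backs, hollow up within about 8.5 degrees, their centres over the mat and 26 to 40 mm above the bench (angle between each of front_half, back_half's own x axis and vertical below 0.15 rad and height (world z) of front_half_center between 0.026 and 0.04 m and x of front_half_center in the frame of mat between -0.17 and 0.17 m and y of front_half_center in the frame of mat between -0.37 and 0.37 m and linear speed of each of front_half, back_half below 0.02 m/s and height (world z) of back_half_center between 0.026 and 0.04 m and x of back_half_center in the frame of mat between -0.17 and 0.17 m and y of back_half_center in the frame of mat between -0.37 and 0.37 m); the robot touches nothing.
It fails at once if a half is lifted (its centre more than 62 mm above the bench) (height (world z) of any of front_half_center, back_half_center above 0.062 m).
It fails at once if the solid blank is shoved more than 20 mm or tipped (distance of blank from where it was at the start of the episode above 0.02 m or angle between blank's own z axis and vertical above 0.25 rad).
It fails at once if another thing on the bench is moved more than 25 mm or knocked over (distance of any of jar, glue, gouge, chisel from where it was at the start of the episode above 0.025 m or angle between any of jar, glue's own z axis and vertical above 0.35 rad).
It also fails if it takes over 45 s, if anything falls off the work surface, if the arm or the gripper's body presses on something with over 40 N, if the wrist force passes 120 N, or if a joint passes its speed limit or range.

ROBOT

A 6-joint arm with a two-finger parallel gripper is mounted at the origin on the work surface. World frame = base frame: x ahead of the robot, y to its left, z up, the work surface at z = 0. Lengths are in mm, angles in rad, forces in N, time in s.
With the tool pointing down it reaches from about 350 to 775 mm from the base axis. Payload 7.3 kg.
Tool frame: the origin (TCP) lies at the very end of the fingers, on their centre line; the grasp point (between the pads) lies 19 mm behind it; z points along the fingers, y is the line along which they close (so a half turn about z gives the same grasp; the last joint's range is limited). The gripper opens to 92 mm and grips with 3 to 60 N. Pads are 19 mm wide; open, the fingers measure 130 mm over their backs; the gripper's body (75 mm by 190 mm) begins 47 mm behind the grasp point.
Start: joints at [0.983, 0.342, 1.524, -0, 1.275, -0.146], TCP at [224.462, 474.618, 226.741] pointing down, gripper open.
Joint ranges: [-2.53, 2.53], [-0.77, 2.02], [0.04, 2.7], [-1, 4.14], [0.28, 2.66], [-3.11, 3.11]. Speed limits (rad/s): [2.57, 2.57, 3.14, 3.14, 3.14, 3.14].

INTERFACE

Orientations are given as [roll, pitch, yaw] about the fixed x, y, z axes, in that order (R = Rz(yaw) Ry(pitch) Rx(roll)).
In Python, from plant import bot gives the robot as it stands.
- The arm moves only by the tool jog_arm, never from a script. Its argument "targets" is a list of rows, each an object with "xyz": the shift along the tool's x, y, z as a fraction of full scale, a list of three; "spin": the turn about the tool's z as a fraction of full scale. In form: [{"xyz": [x, y, z], "spin": spin}, ...]. A call has exactly 10 rows; each row shifts and turns the commanded pose from where the row before left it, along the tool's axes as they then stand; what a row does not reach is not made up. Full scale, the value 1, is 80 mm for a shift and 0.1 rad for a turn. A row lasts 1/8 s, in which the tool goes at most 62.5 mm and 10.7 degrees, less where a joint would pass 70% of its speed; a pose out of reach is approached as far as the arm can. A call with a number of a shift or a turn outside -1 to 1 is refused whole. A call with a gripper value outside its range is refused whole. "gripper" is the opening in per cent of the stroke, from 0 (shut) to 100 (fully open), set as the call begins (left out, the last holds). The fingers move at their own pace and stop on an object; the grip force is fixed at half the most. Time passes only in rows, so rows that do not move let the fingers close, or fill a call up. It gives the time, the measured TCP pose, the force, the opening and the grip force at its end, in the units of the state.
- bot.get_obs(): the state, without advancing time (a new reading comes with each control period).
- bot.capture(name): name is "scene" or "top"; returns the picture (400x640x3 uint8, blue, green, red); there is no depth.
- bot.get_calibration(name): a dict with "vfov" (degrees; the focal length in pixels is half the picture's height over the tangent of half this angle, whatever the lens; pixels are square), "cx", "cy" (the principal point, pixels), "eye" and "rotation" of the camera in the world. Camera axes: x right, y down, z forward; pixel columns grow to the right and rows downward; lengths in mm; the calibration is good to about 2 mm. A picture is of the moment at which its call begins. get_calibration takes no time and is no camera call.
- bot.close_job(): hands the job in; it is judged then, once.
The state is a dict: "time": time; "joint_positions": joint angles; "dq": joint speeds; "tau": joint torques, N m; "tool_pos": TCP position; "tcp_rot": TCP orientation; "contact_force": force on the tool from outside, world axes, zero at the start; "moment": the same for the moment, N m; "grip_width": finger opening in mm; "finger_force": force on a finger pad.
Only numpy, scipy, OpenCV 4.12 (cv2) and the standard library are available. Lean on these libraries where they do the work, as an engineer would, in place of code of your own. Each camera call takes 0.05 s, during which the arm holds its last target. There are 200 camera calls.

## Working session

There is one attempt and no reset: what is moved stays moved. The work goes in short steps, Python scripts to look and compute and a tool call to move; the robot and the scene stay as the last step left them, time stands still between calls to the robot, and variables do not carry over. Pictures are saved under pics/ and viewed, at most 10 in all, crops included, and the job is handed in when it is done.

Besides the shell and the picture viewer there is one more tool, called after "Emit:" as name([rows], argument=value, ...), one row to a line, values as JSON. jog_arm: Moves the arm, as the interface text tells. Shift numbers are shares of 80 mm and turn numbers shares of 0.1 rad, none past 1 either way. Its arguments: {"type":"object","properties":{"targets":{"type":"array","items":{"type":"object","properties":{"xyz":{"type":"array","items":{"type":"number"}},"spin":{"type":"number"}}}},"gripper":{"type":"number"}},"required":["targets"]}

```bash
mkdir -p pics
python3 - <<'E'
from plant import bot
import cv2
for n in("top","scene"):
    cv2.imwrite(f"pics/{n}0.png",bot.capture(n)); print(bot.get_calibration(n))
o=bot.get_obs(); print(o)
E
```

```text
{'vfov': 46.255218716984, 'cx': 322.3681536486688, 'cy': 197.84350156485166, 'eye': array([ 491.10782725,  -16.92356045, 1621.5796159 ]), 'rotation': array([-3.0898537 ,  0.0050755 , -1.54346777])}
{'vfov': 47.4822899467612, 'cx': 313.84684940100925, 'cy': 203.06288162649477, 'eye': array([ 987.76833862, -642.87763323, 1027.8610716 ]), 'rotation': array([-2.47231985,  0.01427674,  0.52929361])}
{'time': 0.1, 'joint_positions': array([ 9.83016604e-01,  3.42626870e-01,  1.52492910e+00,  5.52377030e-06,
        1.27540080e+00, -1.46012994e-01]), 'dq': array([ 0.00042632, -0.00184979, -0.00177519,  0.00044348, -0.0002253 ,
       -0.00173025]), 'tau': array([ 9.01067688e-04, -4.32002771e+01, -2.44698143e+01,  7.18910736e-02,
        5.25475480e-02, -2.54363391e-05]), 'tool_pos': array([224.23581065, 474.29735433, 226.12539318]), 'tcp_rot': array([-3.14024383e+00, -2.03697217e-04,  2.69982418e+00]), 'contact_force': array([0.3037397 , 0.23164723, 0.0598603 ]), 'moment': array([-0.00308353,  0.00011169,  0.03974444]), 'finger_force': 0.0, 'grip_width': 91.86164529836434}
```

View pics/top0.png

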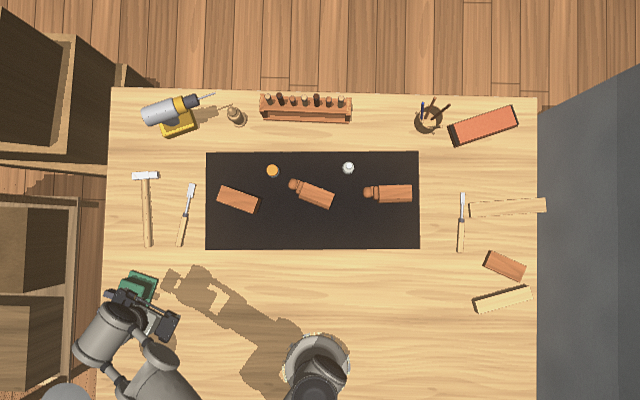

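View pics/scene0.png

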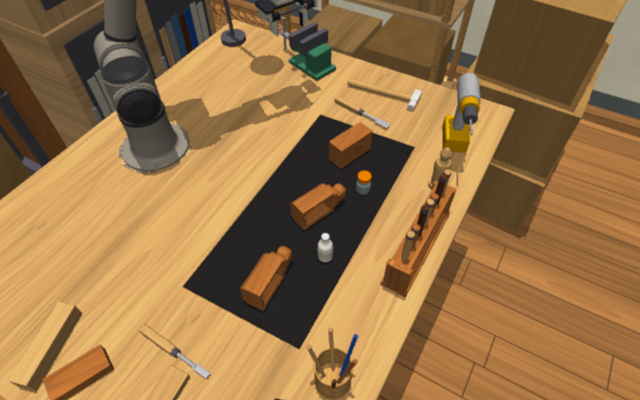

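```bash
cat > h.py <<'E'
import numpy as np,cv2
from scipy.spatial.transform import Rotation as R
from plant import bot
def cast(n,uv,z):
    c=bot.get_calibration(n); f=200/np.tan(np.radians(c["vfov"]/2))
    uv=np.atleast_2d(uv).astype(float)
    d=np.c_[(uv[:,0]-c["cx"])/f,(uv[:,1]-c["cy"])/f,np.ones(len(uv))]@R.from_euler("xyz",c["rotation"]).as_matrix().T
    return (c["eye"]+d*((z-c["eye"][2])/d[:,2])[:,None])[:,:2]
E
python3 - <<'E'
from h import *
im=cv2.imread("pics/top0.png"); h=cv2.cvtColor(im,cv2.COLOR_BGR2HSV)
print(cast("top",[[206,152],[419,152],[420,248],[206,249]],5).round())
roi=np.zeros(im.shape[:2],np.uint8); roi[153:247,208:418]=255
for nm,m in(("brown",(h[...,2]>60)&(h[...,1]>80)),("white",(h[...,2]>120)&(h[...,1]<60))):
    m=(m*255).astype(np.uint8)&roi
    for c in cv2.findContours(m,0,2)[0]:
        if cv2.contourArea(c)<30: continue
        p=c[:,0]; r=cv2.minAreaRect(cast("top",p,82).astype(np.float32))
        print(nm,cv2.contourArea(c),p.mean(0).round(),np.round(r[0]),np.round(r[1]),round(r[2],1))
a=cv2.resize(im[150:250,205:420],None,fx=3.7,fy=3.7,interpolation=2)
s=cv2.imread("pics/scene0.png"); b=cv2.resize(s[110:320,220:430],(370*1,370),interpolation=2)
cv2.imwrite("pics/a.png",a); cv2.imwrite("pics/b.png",cv2.resize(s[120:320,220:420],(600,600),interpolation=2))
E
```

```text
[[ 723.  403.]
 [ 743. -337.]
 [ 411. -346.]
 [ 387.  389.]]
brown 699.0 [237. 199.] [558. 271.] [143.  58.] 71.8
brown 743.0 [383. 193.] [ 591. -219.] [ 61. 164.] 3.4
brown 710.5 [312. 194.] [586.  37.] [157.  60.] 69.8
brown 103.0 [271. 170.] [660. 164.] [37. 36.] 1.9
white 93.0 [348. 167.] [673. -87.] [36. 36.] 1.5
```

View pics/a.png

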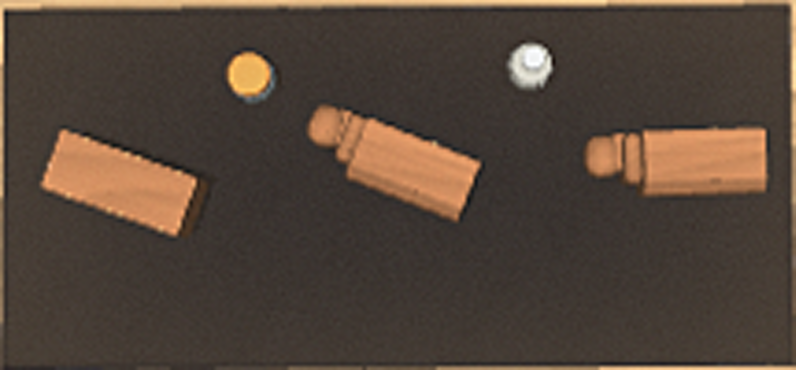

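View pics/b.png

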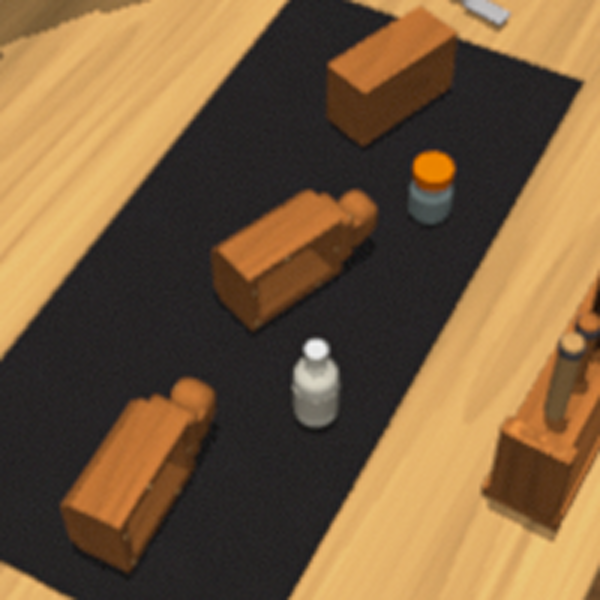

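Emit:
jog_arm([
  {"xyz": [-0.3,-0.1,0],"spin": 0},
  {"xyz": [-0.55,-0.22,0],"spin": 0},
  {"xyz": [-0.6,-0.25,0],"spin": 0},
  {"xyz": [-0.6,-0.25,0],"spin": 0},
  {"xyz": [-0.6,-0.25,0],"spin": 0},
  {"xyz": [-0.6,-0.25,0],"spin": 0},
  {"xyz": [-0.6,-0.25,0],"spin": 0},
  {"xyz": [-0.6,-0.25,0],"spin": 0},
  {"xyz": [-0.5,-0.2,0],"spin": 0},
  {"xyz": [-0.3,-0.1,0],"spin": -0.9},
], gripper=0)

```text
time: 1.35
tool_pos: [532.6, 139.8, 226.2]
tcp_rot: [-3.141, -0.001, 2.79]
contact_force: [0.3, 0.1, 0.7]
grip_width: 0.8
finger_force: 0.0
```

Emit:
jog_arm([
  {"xyz": [-0.48,-0.25,0],"spin": 0},
  {"xyz": [-0.48,-0.25,0],"spin": 0},
  {"xyz": [-0.48,-0.25,0],"spin": 0},
  {"xyz": [-0.48,-0.25,0],"spin": 0},
  {"xyz": [0,0,0],"spin": 0},
  {"xyz": [0,0,0.5],"spin": 0},
  {"xyz": [0,0,0.5],"spin": 0},
  {"xyz": [0,0,0.5],"spin": 0},
  {"xyz": [0,0,0.42],"spin": 0},
  {"xyz": [0,0,0],"spin": 0},
])

```text
time: 2.6
tool_pos: [645.6, 14.8, 70.3]
tcp_rot: [-3.14, -0.007, 2.79]
contact_force: [0.5, 0.4, 0.6]
grip_width: 0.5
finger_force: 0.0
```

Run:
```python
from h import *
im=bot.capture("scene"); print(bot.get_obs()["tool_pos"])
cv2.imwrite("pics/c.png",cv2.resize(im[120:320,220:420],(600,600),interpolation=2))
```

```text
[647.28268042  14.50255358  72.6259104 ]
```

View pics/c.png

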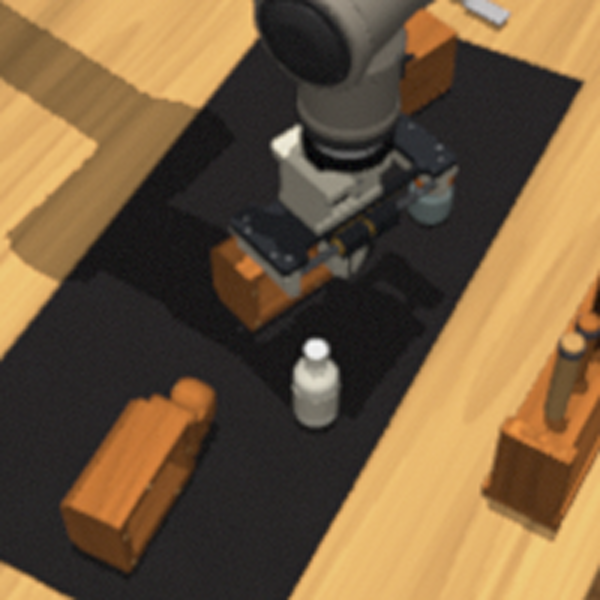

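Emit:
jog_arm([
  {"xyz": [0.1,0,0],"spin": 0},
  {"xyz": [0.1,0,0],"spin": 0},
  {"xyz": [0.06,0,0],"spin": 0},
  {"xyz": [0.06,0,0],"spin": 0},
  {"xyz": [0.06,0,0],"spin": 0},
  {"xyz": [0.06,0,0],"spin": 0},
  {"xyz": [0.06,0,0],"spin": 0},
  {"xyz": [0.06,0,0],"spin": 0},
  {"xyz": [0.06,0,0],"spin": 0},
  {"xyz": [0.06,0,0],"spin": 0},
])

```text
time: 3.9
tool_pos: [596.8, 32.6, 73.1]
tcp_rot: [3.142, -0.0, 2.79]
contact_force: [-0.4, -0.9, -0.6]
grip_width: 0.5
finger_force: 0.0
```

Emit:
jog_arm([
  {"xyz": [0.06,0,0],"spin": 0},
  {"xyz": [0.06,0,0],"spin": 0},
  {"xyz": [0.06,0,0],"spin": 0},
  {"xyz": [0.04,0,0],"spin": 0},
  {"xyz": [0,0,0],"spin": 0},
  {"xyz": [0,0,0],"spin": 0},
  {"xyz": [0,0,0],"spin": 0},
  {"xyz": [0,0,0],"spin": 0},
  {"xyz": [0,0,0],"spin": 0},
  {"xyz": [0,0,0],"spin": 0},
])

```text
time: 5.15
tool_pos: [580.7, 38.5, 73.1]
tcp_rot: [3.141, 0.0, 2.79]
contact_force: [0.2, -0.8, -0.5]
grip_width: 0.6
finger_force: 0.0
```

Run:
```python
from h import *
im=bot.capture("scene"); print(bot.get_obs()["tool_pos"])
cv2.imwrite("pics/d.png",cv2.resize(im[120:320,220:420],(600,600),interpolation=2))
```

```text
[580.66408149  38.50520645  73.09354396]
```

View pics/d.png

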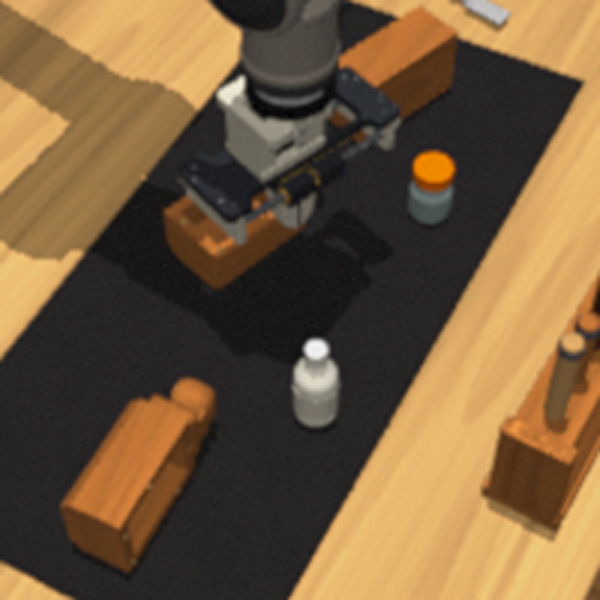

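Emit:
jog_arm([
  {"xyz": [0,0,-0.4],"spin": 0},
  {"xyz": [0,0,-0.4],"spin": 0},
  {"xyz": [0,0,-0.4],"spin": 0},
  {"xyz": [0,0,0],"spin": -1},
  {"xyz": [0,0,0],"spin": -1},
  {"xyz": [0,0,0],"spin": -1},
  {"xyz": [0,0,0],"spin": -1},
  {"xyz": [-0.4,0,0],"spin": 0},
  {"xyz": [-0.5,0,0],"spin": 0},
  {"xyz": [0,0,0],"spin": 0},
])

```text
time: 6.45
tool_pos: [654.1, 41.9, 168.1]
tcp_rot: [3.142, 0.0, -3.093]
contact_force: [-0.1, -0.1, 0.2]
grip_width: 0.2
finger_force: 0.0
```

Emit:
jog_arm([
  {"xyz": [0.02,-0.5,0],"spin": 0},
  {"xyz": [0.02,-0.56,0],"spin": 0},
  {"xyz": [0.02,-0.56,0],"spin": 0},
  {"xyz": [0.02,-0.56,0],"spin": 0},
  {"xyz": [0.02,-0.56,0],"spin": 0},
  {"xyz": [0.02,-0.52,0],"spin": 0},
  {"xyz": [0,0,0],"spin": 0},
  {"xyz": [0,0,0.4],"spin": 0},
  {"xyz": [0,0,0.4],"spin": 0},
  {"xyz": [0,0,0.4],"spin": 0},
])

```text
time: 7.7
tool_pos: [655.0, -217.4, 72.4]
tcp_rot: [3.141, -0.0, -3.092]
contact_force: [0.6, 0.2, 0.6]
grip_width: 0.7
finger_force: 0.0
```

Emit:
jog_arm([
  {"xyz": [0,0,0],"spin": 0},
  {"xyz": [0.1,0,0],"spin": 0},
  {"xyz": [0.1,0,0],"spin": 0},
  {"xyz": [0.06,0,0],"spin": 0},
  {"xyz": [0.06,0,0],"spin": 0},
  {"xyz": [0.06,0,0],"spin": 0},
  {"xyz": [0.06,0,0],"spin": 0},
  {"xyz": [0.06,0,0],"spin": 0},
  {"xyz": [0.06,0,0],"spin": 0},
  {"xyz": [0.06,0,0],"spin": 0},
])

```text
time: 8.95
tool_pos: [605.6, -221.4, 73.0]
tcp_rot: [3.141, -0.0, -3.093]
contact_force: [-0.4, 0.0, 0.4]
grip_width: 0.4
finger_force: 0.0
```

Emit:
jog_arm([
  {"xyz": [0.06,0,0],"spin": 0},
  {"xyz": [0.06,0,0],"spin": 0},
  {"xyz": [0.06,0,0],"spin": 0},
  {"xyz": [0.06,0,0],"spin": 0},
  {"xyz": [0.04,0,0],"spin": 0},
  {"xyz": [0,0,0],"spin": 0},
  {"xyz": [0,0,0],"spin": 0},
  {"xyz": [0,0,0],"spin": 0},
  {"xyz": [0,0,0],"spin": 0},
  {"xyz": [0,0,0],"spin": 0},
])

```text
time: 10.2
tool_pos: [583.7, -222.4, 73.1]
tcp_rot: [3.141, 0.0, -3.093]
contact_force: [-0.1, 0.8, 0.5]
grip_width: 0.2
finger_force: 0.0
```

Emit:
jog_arm([
  {"xyz": [0,0,-0.4],"spin": 0},
  {"xyz": [0,0,-0.4],"spin": 0},
  {"xyz": [0,0,-0.5],"spin": 0},
  {"xyz": [0,0,-0.5],"spin": 0},
  {"xyz": [0.5,0,0],"spin": 0},
  {"xyz": [0.5,0,0],"spin": 0},
  {"xyz": [0.5,0,0],"spin": 0},
  {"xyz": [0,0,0],"spin": 0},
  {"xyz": [0,0,0],"spin": 0},
  {"xyz": [0,0,0],"spin": 0},
])

```text
time: 11.45
tool_pos: [464.7, -228.3, 217.0]
tcp_rot: [-3.142, 0.0, -3.093]
contact_force: [0.0, -0.2, 0.5]
grip_width: 0.3
finger_force: 0.0
```

Run:
```python
from h import *
im=bot.capture("scene"); print(bot.get_obs()["tool_pos"])
cv2.imwrite("pics/e.png",cv2.resize(im[110:340,180:430],(652,600),interpolation=2))
```

```text
[ 464.6342176 -228.1853019  216.8828873]
```

View pics/e.png

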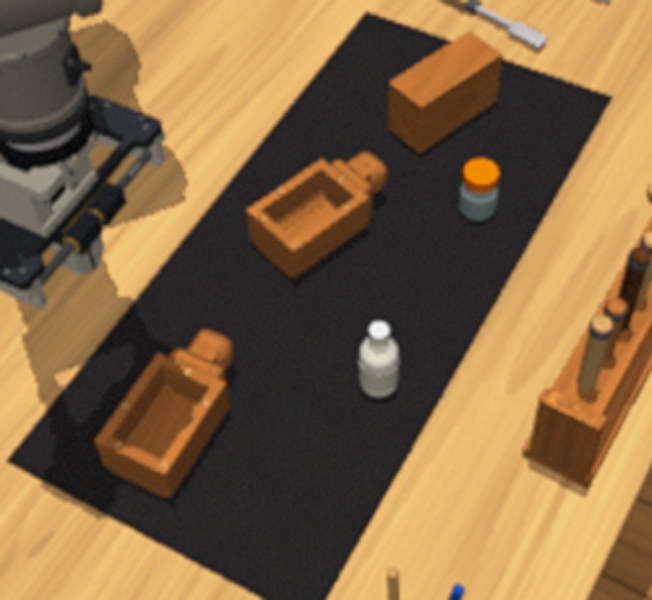

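Both halves lie flat on the mat with the hollow up (about (310,215) and (165,425) in the crop). The blank, jar and glue bottle stand where they were, and the arm is clear.

```bash
python3 -c "
from plant import bot
print(bot.close_job())"
```

```text
the job is handed in; nothing more can be done
None
```

I pushed both halves over with the fingertip; in the last picture they lie on their backs on the mat, hollow up, with the blank, jar and glue bottle undisturbed. I handed the job in at about 11.5 s, and no verdict came back.

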